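Set the reagent trough between the tube rack and the plate

TASK

Get the bench ready for pipetting: pick up the empty white reagent trough and set it down upright on the bench in the middle of the gap between the low rack of small tubes and the well plate beside it, centred along their length and with its long sides parallel to theirs. Leave the rack and the plate where they are.

Things in the scene. Friction and masses are not known exactly. Their poses are not given: they have to be found in the camera images.
- trough: the reagent trough to move: an open, boat-shaped white plastic trough, 46 x 112 mm and 28 mm high, standing upright on the bench behind the gap (farther from the robot), about 40 g. Origin at the centre of its underside, z up, y along its 112 mm length, x across its 46 mm width. Its walls lean outwards, so the rim is the widest part; grip it across the width, by the long rims near mid-length.
- low_rack: the low rack of small tubes: a plastic rack, 68 x 128 mm, 47 mm high over the tubes' caps (a second, taller rack farther left is not meant). Loose, to be left in place. Origin at the centre of its underside, z up, y along its 128 mm length, x across its 68 mm width. It lies beside the plate with its long sides parallel to the plate's (within about 3 degrees), with a free gap of about 150 mm between their facing long sides; either of the two may be the left one.
- plate: the well plate: a flat white rectangular plate of 8 x 12 small wells, 85 x 128 mm and 15 mm high, lying on its own beside the low rack (a stack of two other plates at the far left is not meant). Loose and light, to be left in place. Origin at the centre of its underside, z up, y along its 128 mm length, x across its 85 mm width.

How it is judged:
On the way:
1. the trough is lifted clear of the bench (height (world z) of trough above 0.02 m), for 0.1 s.
At the end, for the whole second after the job is handed in: the trough stands upright and still on the bench in the gap, centre 109 mm from the rack's centre line and 118 mm from the plate's (each within 15 mm), within 18 mm of both mid-lengths, parallel to both within 12 degrees; rack and plate within 15 mm of where they stood (((x of trough in the frame of plate between 0.103 and 0.133 m and x of trough in the frame of low_rack between -0.124 and -0.094 m) or (x of trough in the frame of plate between -0.133 and -0.103 m and x of trough in the frame of low_rack between 0.094 and 0.124 m)) and y of trough in the frame of plate between -0.018 and 0.018 m and y of trough in the frame of low_rack between -0.018 and 0.018 m and angle between the y axis of trough and the y axis of plate, either way round below 0.21 rad and angle between the y axis of trough and the y axis of low_rack, either way round below 0.21 rad and angle between trough's own z axis and vertical below 0.1 rad and height (world z) of trough below 0.006 m and linear speed of trough below 0.02 m/s and distance of each of low_rack, plate from where it was at the start of the episode below 0.015 m); the robot touches nothing.
It also fails if it takes over 35 s, if anything falls off the work surface, if the arm or the gripper's body presses on something with over 40 N, if the wrist force passes 120 N, or if a joint passes its speed limit or range.

ROBOT

A 6-joint arm with a two-finger parallel gripper is mounted at the origin on a cart in front of the work surface, level with it; the furniture and walls round the work are solid. World frame = base frame: x ahead of the robot, y to its left, z up, the work surface at z = 0. Lengths are in m, angles in rad, forces in N, time in s.
With the tool pointing down it reaches from about 0.35 to 0.85 m from the base axis. Payload 8.1 kg.
Tool frame: the origin (TCP) lies midway between the tips of the shut fingers; the grasp point (between the pads) lies 19 mm behind it (robot.grip_point_offset is the distance from the TCP to the grasp point, in m); z points along the fingers, y is the line along which they close (so a half turn about z gives the same grasp; the last joint's range is limited). The gripper opens to 93 mm and grips with 3 to 60 N. Pads are 15 mm wide; open, the fingers measure 128 mm over their backs; the gripper's body (75 mm by 188 mm) begins 65 mm behind the grasp point.
Start: joints at [1.254, 0.13, 1.488, -0, 1.523, -0.085], TCP at [0.138, 0.584, 0.219] pointing down, gripper open.
Joint ranges: [-2.96, 2.96], [-0.89, 2.26], [0.02, 2.5], [-1.34, 4.48], [0, 2.73], [-2.66, 2.66]. Speed limits (rad/s): [2.39, 2.39, 2.79, 3.14, 3.14, 3.14].

INTERFACE

Orientations are given as a rotation vector (axis times angle).
In Python, from plant import robot, read_camera, job gives the robot as it stands.
- The arm moves only by the shell command python3 -m inch 'ROWS' [FORCE]. ROWS is JSON, one flat list of numbers, 5 for each row, row after row: the shift along the world's x, y, z in mm, then the turn about the world's z in degrees, then the opening in per cent of the stroke, from 0 (shut) to 100 (fully open). In form: [dx, dy, dz, yaw, hand, dx, dy, dz, yaw, hand, ...]. A call has 1 to 10 rows; each row is the pose to reach, as a shift and turn from the pose commanded when the call began; what a row does not reach only later rows make up. A row lasts 1/12 s, in which the tool goes at most 41.7 mm and 7.16 degrees, less where a joint would pass 70% of its speed; a pose out of reach is approached as far as the arm can. A call with a gripper value outside its range is refused whole. The fingers move at their own pace and stop on an object; FORCE is the grip in N (left out, the last holds). Time passes only in rows, so rows that repeat a pose let the fingers close. It gives the time, the measured TCP pose, the force, the opening and the grip force at its end, in the units of the state.
- robot.read_state(): the state, without advancing time (a new reading comes with each control period).
- read_camera(name): name is "scene" or "top"; returns a dict with "image" (480x640x3 uint8, blue, green, red), "K" (3x3 intrinsics, pixels), "D" ([k1, k2, p1, p2, k3] as OpenCV has them; the pictures are not rectified), "extrinsics" (4x4, takes a point from world to camera coordinates). Camera axes: x right, y down, z forward; pixel columns grow to the right and rows downward; lengths in m; the calibration is good to about 2 mm. A picture is of the moment at which its call begins. There is no depth.
- job.close_job(): hands the job in; it is judged then, once.
The state is a dict: "t": time; "q": joint angles; "dq": joint speeds; "joint_torque": joint torques, N m; "tool_pos": TCP position; "orientation": TCP orientation; "force": force on the tool from outside, world axes, zero at the start; "wrist_torque": the same for the moment, N m; "opening": finger opening in m; "gripper_force": force on a finger pad.
Only numpy, scipy, OpenCV 4.12 (cv2) and the standard library are available. Lean on these libraries where they do the work, as an engineer would, in place of code of your own. Each camera call takes 0.05 s, during which the arm holds its last target. There are 200 camera calls.

## Working session

There is one attempt and no reset: what is moved stays moved. The work goes in short steps, Python scripts to look and compute and a shell command to move; the robot and the scene stay as the last step left them, time stands still between calls to the robot, and variables do not carry over. Pictures are saved under pics/ and viewed, at most 10 in all, crops included, and the job is handed in when it is done.

```bash
mkdir -p pics; cat > h.py <<'E'
import numpy as np, cv2
from plant import robot, read_camera, job
def ray(c,uv,z):
    uv=np.array(uv,float).reshape(-1,1,2)
    n=cv2.undistortPoints(uv,np.array(c["K"]),np.array(c["D"]))[:,0]
    T=np.array(c["extrinsics"]);R,t=T[:3,:3],T[:3,3]
    o=-R.T@t; d=np.c_[n,np.ones(len(n))]@R
    z=np.broadcast_to(z,len(n))
    return o+d*((z-o[2])/d[:,2])[:,None]
def proj(c,p):
    T=np.array(c["extrinsics"])
    return cv2.projectPoints(np.array(p,float).reshape(-1,1,3),cv2.Rodrigues(T[:3,:3])[0],T[:3,3],np.array(c["K"]),np.array(c["D"]))[0][:,0]
E
python3 - <<'E'
from h import *
for n in("scene","top"):
    c=read_camera(n);cv2.imwrite(f"pics/{n}0.png",c["image"])
    T=np.array(c["extrinsics"]);print(n,-T[:3,:3].T@T[:3,3],T[2,:3])
s=robot.read_state();print(s["t"],s["tool_pos"],s["orientation"],s["opening"])
E
```

```text
scene [ 0.00927892 -0.15084459  0.6518778 ] [ 0.54817926  0.41717298 -0.72489047]
top [0.41888438 0.20129565 0.89321927] [ 0.06772729  0.02796363 -0.99731191]
0.1 [0.13767374 0.58347489 0.21771851] [-3.63265208e-01 -3.12019843e+00  2.54963089e-03] 0.09267030625850561
```

View pics/top0.png

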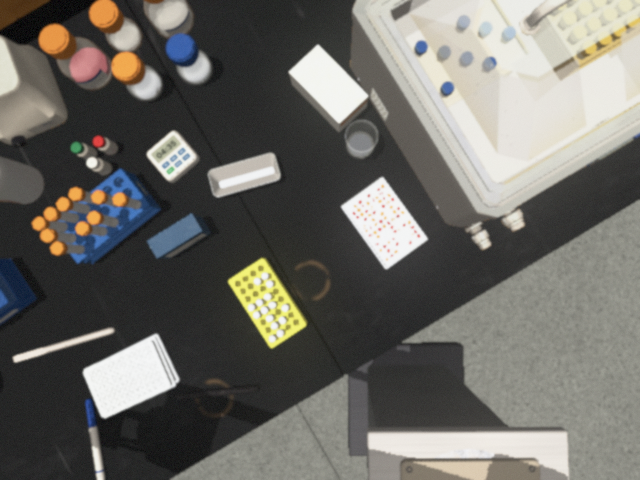

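View pics/scene0.png

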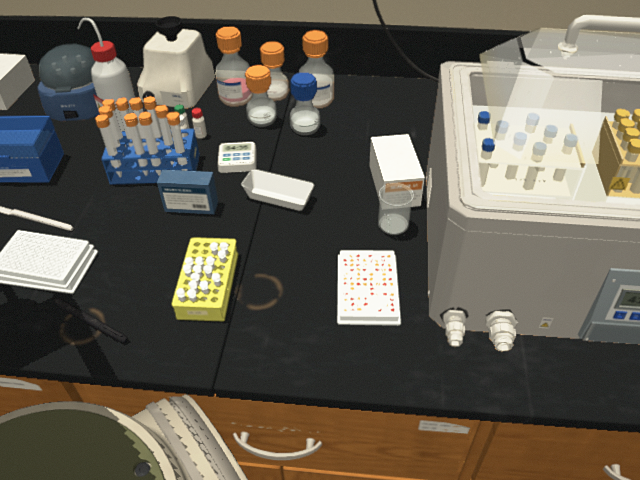

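The top view shows the yellow low rack at (267,303), the plate at (384,223) and the trough at (244,175). A blue box is at (178,236). Next I measure all three in the top image.

```bash
cat >> h.py <<'E'
def rect(c,mask,uv,z,near=12,real=None):
    n,l,st,ce=cv2.connectedComponentsWithStats(mask)
    k=[i for i in range(1,n) if st[i,4]>150]
    i=min(k,key=lambda i:np.hypot(*(ce[i]-uv)))
    m=(l==i).astype(np.uint8)
    p=max(cv2.findContours(m,cv2.RETR_EXTERNAL,cv2.CHAIN_APPROX_NONE)[0],key=len)[:,0]
    w=ray(c,p,z)[:,:2]
    (cx,cy),(a,b),th=cv2.minAreaRect((w*1000).astype(np.float32))
    if a>b: th+=90  # th: direction of short side
    # long axis direction = th+90
    L=(th+90)%180
    return np.array([cx,cy]),sorted((a,b)),L
def masks(c):
    im=c["image"];hsv=cv2.cvtColor(im,cv2.COLOR_BGR2HSV)
    k=np.ones((5,5),np.uint8)
    y=cv2.inRange(hsv,(22,90,90),(38,255,255));y=cv2.morphologyEx(y,cv2.MORPH_CLOSE,k)
    w=cv2.inRange(hsv,(0,0,95),(180,70,255))
    return y,w,cv2.morphologyEx(w,cv2.MORPH_CLOSE,k)
E
python3 - <<'E'
from h import *
c=read_camera("top");y,w,wc=masks(c)
for z in(.03,.04):print("rack",z,rect(c,y,(267,303),z))
print("plate",rect(c,wc,(384,223),.015))
print("trough",rect(c,w,(244,175),.028))
s=read_camera("scene");y,w,wc=masks(s)
for z in(.03,.04):print("S rack",rect(s,y,(206,275),z))
print("S plate",rect(s,wc,(368,285),.015)); print("S trough",rect(s,wc,(278,190),.028))
R=cv2.Rodrigues(robot.read_state()["orientation"])[0];print(R.round(3))
E
```

```text
rack 0.03 (array([360.40301514, 316.13031006]), [73.09020233154297, 131.14439392089844], 32.987545013427734)
rack 0.04 (array([361.08056641, 314.79998779]), [72.2435073852539, 129.6251678466797], 32.98751449584961)
plate (array([485.36468506, 128.67926025]), [87.65536499023438, 128.9404754638672], 34.75511932373047)
trough (array([564.70257568, 353.17544556]), [49.5068473815918, 115.00718688964844], 105.16520595550537)
S rack (array([353.01199341, 309.99981689]), [76.22886657714844, 151.4696044921875], 32.997779846191406)
S rack (array([347.48468018, 302.58929443]), [75.00308227539062, 149.03390502929688], 32.99777603149414)
S plate (array([479.79992676, 125.46113586]), [84.74059295654297, 136.35458374023438], 34.735801696777344)
S trough (array([568.62982178, 396.10888672]), [94.71952056884766, 224.92796325683594], 79.25104522705078)
[[-0.973  0.23  -0.   ]
 [ 0.23   0.973 -0.001]
 [ 0.    -0.001 -1.   ]]
```

```bash
python3 -m inch '[427,-230,0,-61.5,100,427,-230,0,-61.5,100,427,-230,0,-61.5,100,427,-230,0,-61.5,100,427,-230,0,-61.5,100,427,-230,0,-61.5,100,427,-230,0,-61.5,100,427,-230,0,-61.5,100,427,-230,0,-61.5,100,427,-230,0,-61.5,100]' 10
```

```text
t: 1.03
tool_pos: [0.5062, 0.385, 0.2185]
orientation: [-1.914, -2.491, 0.0]
force: [0.6, 1.4, -0.8]
opening: 0.0927
gripper_force: 0.0
```

```bash
python3 -m inch '[41,-22,-20,0,100,50,-27,-60,0,100,50,-27,-90,0,100,50,-27,-120,0,100,50,-27,-120,0,100,50,-27,-120,0,100]'; python3 - <<'E'
from h import *
c=read_camera("top");cv2.imwrite("pics/t1.png",c["image"][60:360,100:500]); s=read_camera("scene");cv2.imwrite("pics/s1.png",cv2.resize(s["image"][120:330,150:450],None,fx=2,fy=2))
print(robot.read_state()["tool_pos"])
E
```

```text
t: 1.53
tool_pos: [0.5529, 0.3583, 0.0963]
orientation: [-1.907, -2.494, 0.008]
force: [0.9, -0.8, 1.1]
opening: 0.0925
gripper_force: 0.0
[0.55563707 0.36030235 0.10124601]
```

View pics/s1.png

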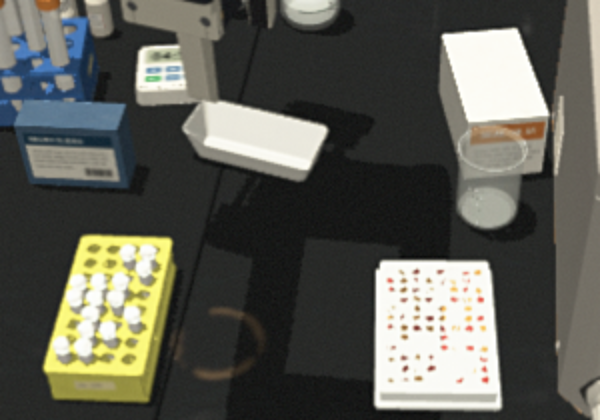

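```bash
python3 - <<'E'
from h import *
s=read_camera("scene");st=robot.read_state();p=np.array(st["tool_pos"]);R=cv2.Rodrigues(np.array(st["orientation"]))[0]
print(st["t"],p,R[:,1])
for d in(-.05,0,.05):print((proj(s,p+R[:,1]*d)[0]-[150,120])*2)
print((proj(s,[.5647,.3532,.028])-[150,120])*2)
E
```

```text
1.6833 [0.55612504 0.3606678  0.10209744] [0.96475345 0.26311668 0.00451561]
[206.03647626  95.21768728]
[234.37876741  56.16857413]
[260.80872469  19.81802238]
[[255.56364921 129.03599687]]
```

View pics/t1.png

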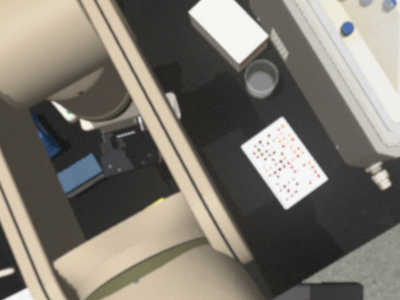

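The projected finger position matches the picture: the near finger's tip is at crop (205,95). The top view is blocked by the arm. The trough is still in place at crop (255,140), so I go down.

```bash
python3 -m inch '[9,-7,-25,0,100,9,-7,-50,0,100,9,-7,-70,0,100,9,-7,-80,0,100,9,-7,-80,0,100,9,-7,-80,0,100,9,-7,-80,0,100]'; python3 - <<'E'
from h import *
s=read_camera("scene");cv2.imwrite("pics/s2.png",cv2.resize(s["image"][120:330,150:450],None,fx=2,fy=2))
print(robot.read_state()["tool_pos"])
E
```

```text
t: 2.27
tool_pos: [0.5652, 0.3535, 0.0214]
orientation: [1.906, 2.495, 0.005]
force: [-0.0, 0.6, 0.0]
opening: 0.0928
gripper_force: 0.0
[0.56524445 0.35345263 0.021445  ]
```

View pics/s2.png

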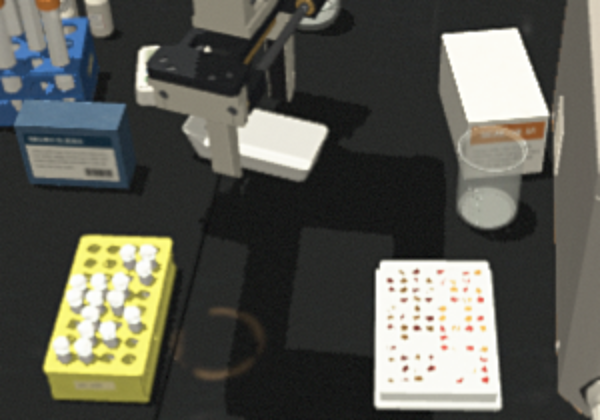

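```bash
python3 - <<'E'
from h import *
s=read_camera("scene")
f=lambda u,v:(u/2+150,v/2+120)
# rim corners in crop s1: far-left, far-right, near-right, near-left
P=ray(s,[f(214,101),f(328,126),f(320,150),f(184,130)],.028);print(P.round(3))
t=cv2.imread("pics/scene0.png")[150:225,225:335];cv2.imwrite("pics/tr.png",cv2.resize(t,None,fx=6,fy=6,interpolation=cv2.INTER_CUBIC))
a=np.deg2rad(15.2);w=np.array([np.cos(a),np.sin(a)]);l=np.array([-w[1],w[0]])
for i in(-1,1):
  for j in(-1,1):
    q=np.array([.5647,.3532])+i*.023*w+j*.056*l
    print(i,j,((proj(s,[*q,.028])[0]-[225,150])*6).round())
E
```

```text
[[0.573 0.404 0.028]
 [0.601 0.308 0.028]
 [0.574 0.295 0.028]
 [0.531 0.4   0.028]]
-1 -1 [478. 308.]
-1 1 [ 91. 213.]
1 -1 [543. 201.]
1 1 [165. 112.]
```

View pics/tr.png

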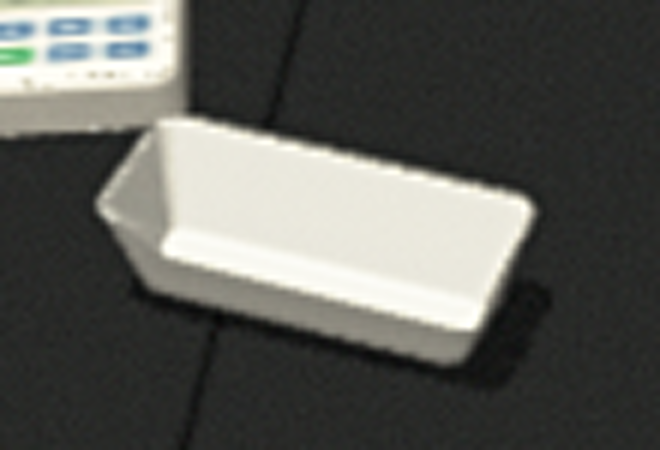

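The zoomed trough's rim corners, at (165,118), (535,205), (472,325) and (98,208), agree with the projected model. The pose is good, so I go down the last 14 mm and close.

```bash
python3 -m inch '[0,0,-14,0,100,0,0,-14,0,100,0,0,-14,0,0,0,0,-14,0,0,0,0,-14,0,0,0,0,-14,0,0,0,0,-14,0,0,0,0,-14,0,0,0,0,-14,0,0,0,0,-14,0,0]' 10
```

```text
t: 3.2
tool_pos: [0.5637, 0.3524, 0.0047]
orientation: [1.908, 2.496, 0.0]
force: [-0.3, -0.1, 0.6]
opening: 0.0453
gripper_force: 10.0
```

```bash
python3 -m inch '[0,0,20,0,0,0,0,50,0,0,0,0,80,0,0,0,0,100,0,0,0,0,100,0,0]' && python3 -m inch '[-14,-13,0,-7,0,-28,-26,0,-14,0,-42,-39,0,-21,0,-56,-52,0,-28,0,-70,-65,0,-35,0,-84,-78,0,-42,0,-98,-91,0,-49,0,-112,-104,0,-56,0,-126,-117,0,-63,0,-140,-127,0,-70,0]' && python3 -m inch '[0,0,0,0,0,0,0,0,0,0]'; python3 - <<'E'
from h import *
s=read_camera("scene");cv2.imwrite("pics/s3.png",cv2.resize(s["image"][120:330,150:450],None,fx=2,fy=2))
st=robot.read_state();R=cv2.Rodrigues(np.array(st["orientation"]))[0]
print(st["tool_pos"],np.degrees(np.arctan2(R[1,1],R[0,1])))
E
```

```text
t: 3.62
tool_pos: [0.5669, 0.3541, 0.1113]
orientation: [1.905, 2.493, 0.013]
force: [1.4, 0.7, 0.4]
opening: 0.0449
gripper_force: 10.0
t: 4.45
tool_pos: [0.4224, 0.2243, 0.1036]
orientation: [2.997, 0.941, -0.002]
force: [-0.3, 0.2, 1.2]
opening: 0.045
gripper_force: 10.0
t: 4.62
tool_pos: [0.4232, 0.2251, 0.1041]
orientation: [-2.993, -0.954, 0.0]
force: [-0.3, 1.2, 0.1]
opening: 0.0456
gripper_force: 10.0
[0.4238908  0.22554466 0.10443483] -54.59310350763351
```

View pics/s3.png

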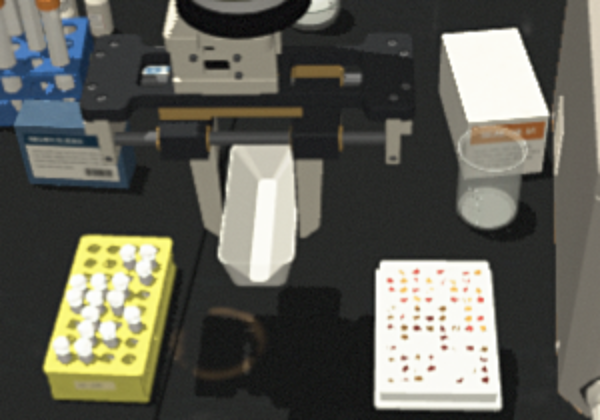

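The trough is held level, centred between the fingers at crop (258,215). It is over the gap, and the rack and plate have not moved. I lower it most of the way.

```bash
python3 -m inch '[-3,0,-30,-1.4,0,-3,0,-60,-1.4,0,-3,0,-80,-1.4,0,-3,0,-86,-1.4,0,-3,0,-90,-1.4,0,-3,0,-90,-1.4,0,-3,0,-90,-1.4,0]'; python3 - <<'E'
from h import *
s=read_camera("scene");cv2.imwrite("pics/s4.png",cv2.resize(s["image"][180:340,220:380],None,fx=3.7,fy=3.7,interpolation=cv2.INTER_CUBIC))
st=robot.read_state();R=cv2.Rodrigues(np.array(st["orientation"]))[0]
print(st["tool_pos"],np.degrees(np.arctan2(R[1,1],R[0,1])))
a=np.deg2rad(-56);w=np.array([np.cos(a),np.sin(a)]);l=np.array([-w[1],w[0]])
for i in(-1,1):
    q=np.array([.421,.2255])+i*.023*w-.056*l
    print(i,((proj(s,[*q,.037])[0]-[220,180])*3.7).round())
E
```

```text
t: 5.25
tool_pos: [0.4219, 0.2259, 0.0158]
orientation: [-3.005, -0.915, -0.003]
force: [0.1, 0.7, -0.5]
opening: 0.0448
gripper_force: 10.0
[0.42210687 0.22604038 0.01618429] -56.14351471372865
-1 [158. 446.]
1 [287. 449.]
```

View pics/s4.png

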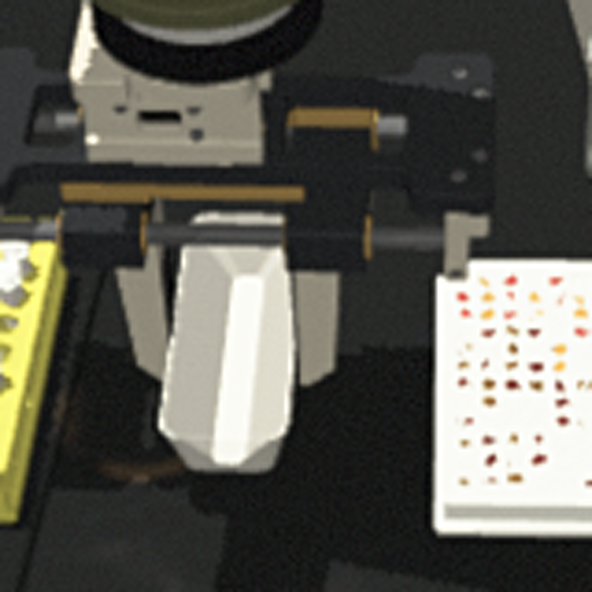

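The near rim corners at (162,428) and (292,435) are a few mm farther out than predicted. I take back 3 mm, set the trough down and open only to about 62 mm.

```bash
python3 -m inch '[-3,-2,-6,0,0,-3,-2,-11,0,0,-3,-2,-11,0,0,-3,-2,-11,0,0,-3,-2,-11,0,66,-3,-2,-11,0,66,-3,-2,-11,0,66,-3,-2,-11,0,66,-3,-2,-11,0,66]' && python3 -m inch '[0,0,15,0,66,0,0,40,0,66,0,0,80,0,66,0,0,120,0,66,0,0,160,0,66,0,0,160,0,66]'
```

```text
t: 6.05
tool_pos: [0.4177, 0.2234, 0.0037]
orientation: [-3.006, -0.914, -0.0]
force: [0.4, -0.3, 0.9]
opening: 0.0612
gripper_force: 0.0
t: 6.55
tool_pos: [0.4222, 0.2253, 0.173]
orientation: [-3.004, -0.914, -0.021]
force: [1.9, 0.7, 0.4]
opening: 0.0613
gripper_force: 0.0
```

```bash
python3 -m inch '[-20,30,45,0,66,-45,65,45,0,66,-70,98,45,0,66,-95,130,45,0,66,-120,162,45,0,66,-145,194,45,0,66,-170,226,45,0,66,-195,258,45,0,66,-220,290,45,0,66,-240,320,45,0,66]'; python3 -m inch '[-30,30,0,0,66,-30,30,0,0,66,-30,30,0,0,66]'; python3 - <<'E'
from h import *
c=read_camera("top");cv2.imwrite("pics/t5.png",c["image"]);y,w,wc=masks(c)
R=rect(c,y,(267,303),.04);P=rect(c,wc,(384,223),.015);T=rect(c,w,(325,263),.028)
for r in(R,P,T):print(r)
for r in(R,P):
    a=np.deg2rad(r[2]);d=T[0]-r[0];print("along",d@[np.cos(a),np.sin(a)],"across",d@[-np.sin(a),np.cos(a)],"ang",T[2]-r[2])
E
```

```text
t: 7.38
tool_pos: [0.1758, 0.5445, 0.2084]
orientation: [-3.005, -0.914, -0.0]
force: [1.2, 0.1, 1.6]
opening: 0.0615
gripper_force: 0.0
t: 7.63
tool_pos: [0.1458, 0.5741, 0.2077]
orientation: [3.003, 0.919, -0.001]
force: [0.2, -1.0, 0.4]
opening: 0.0614
gripper_force: 0.0
(array([361.09661865, 314.78045654]), [72.28897857666016, 129.633544921875], 32.98469543457031)
(array([485.3765564 , 128.77928162]), [88.04898071289062, 129.07464599609375], 34.75459289550781)
(array([418.36767578, 224.03981018]), [50.3841667175293, 115.21654510498047], 33.541072845458984)
along -1.3606882868915378 across -107.29392999744766 ang 0.5563774108886719
along -0.7501126874735533 across 116.46542712170773 ang -1.2135200500488281
```

View pics/t5.png

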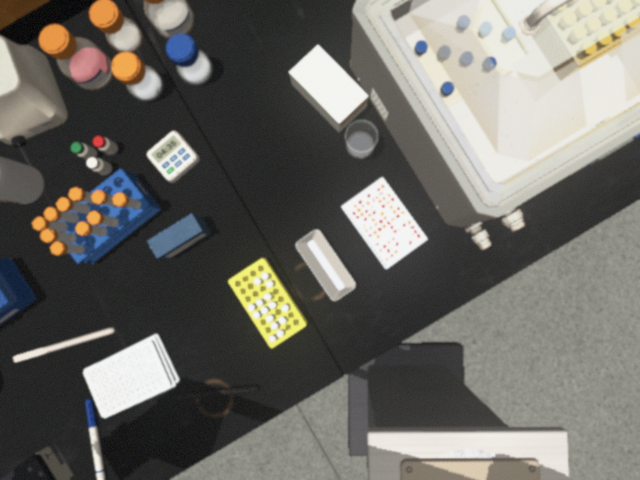

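The trough stands at (325,265), centred in the gap: 107 mm from the rack's centre line, 116 mm from the plate's, and within 1.5 mm of both mid-lengths. The rack and plate haven't moved, so I hand in.

```bash
python3 -c "
from plant import job
print(job.close_job())"
```

```text
the job is handed in; nothing more can be done
None
```

I handed the job in with the trough upright in the gap: 107 mm from the rack's centre line, 116 mm from the plate's, within 1.5 mm of both mid-lengths and about 1° of parallel, with the rack and plate unmoved; no verdict was returned.

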